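Push a printed bracket through the return flap

TASK

The print return has two lanes, each ending in a hanging flap. With the fingertips only, gently push the long bracket along its lane and through the flap so that it drops down the chute into the clear box, then draw back so that the flap swings shut. Do not pinch or lift the bracket, and leave the gear in the other lane and everything else where they are.

Things in the scene. Friction and masses are not known exactly. Their poses are not given: they have to be found in the camera images.
- station: Fixed print return. Origin on the table under the front frame, midway between the lanes; +x = push direction, into the box; +y = left lane; z up. White deck in front (x -160 to 0 mm), 200 mm wide, top 115 mm above the table, with a lane at y = +55 and one at y = -55 mm. Behind (x 0 to 180 mm) the clear box, flat roof 174 mm above the table. Frame: x -6 to 0 mm, full width, 170 mm high.
- lane_left (a point): Point on the deck's top in the middle of the left lane, at the frame's rear face (station x = 0). The lane runs straight along the station's x, 44 mm wide between aluminium rails 5 mm thick and 9 mm high (x -160 to -6 mm). The frame's opening here is 46 mm wide and 46 mm high above the deck; a 9 mm bar closes it above.
- lane_right (a point): The same point of the right lane, which is alike.
- chute_edge (a point): Middle of the deck's inner edge, 6 mm behind the frame's rear face, at deck height. From this edge a 48 degree chute drops to the box floor 109 mm lower. A bracket whose middle has passed the edge by 10 mm or more tips in and slides down by itself; its tail is then still in front of the frame, so the fingers need not go through the opening.
- flap_left (a joint): Angle (rad) of the aluminium flap behind the left opening, 42 mm wide, 43 mm high, hinged along its top edge 160 mm above the table, 3 mm behind the frame. 0 = hanging shut; grows to 1.45 as it is pushed inward. 20 g; opens at a light push (under 1 N) and falls shut by itself in about a second when nothing props it.
- flap_right (a joint): The same for the right lane's flap.
- bracket: The loose part to push: a grey plastic print 80 mm long (its x axis, along the lane within a few degrees), 36 mm wide, 18 mm high: a full-size block 14 mm thick at each end, a lower, narrower web (10 mm high, 24 mm wide) between. Origin at the centre of its underside. 30 to 65 g. It lies in either lane, 22 to 65 mm short of the frame's rear face.
- gear: A grey plastic toothed gear lying flat in the other lane, 41 mm across, 24 mm high with its hub. Origin at the centre of its underside. Leave it there.
- nozzle_tin: A small steel tin, 24 mm across and 24 mm high, standing on the deck between the lanes; origin at the centre of its underside. Leave it.
- pawn: A white printed pawn, 24 mm across and 38 mm high, standing on the rear of the box's roof; origin at the centre of its underside. Leave it.
- spool: A black filament spool lying flat on the table, 104 mm across, 40 mm high; leave it.
- glue: A glue bottle standing on the table, 44 mm across, 110 mm high; leave it.
- scraper: A scraper with a handle, lying on the table; leave it.
- mug: A blue mug on the table, 80 mm across, 90 mm high; leave it.
- screwdriver: A screwdriver lying on the table; leave it.
There are look-alikes about, which are no part of the job. What is shaped like the bracket but green is not meant.

How it is judged:
By the outcome, as a careful person would: the job done as asked, in the order asked, and still so for the second after the job is handed in, with the robot touching nothing.
It also fails if it takes over 38 s, if anything falls off the work surface, if the arm or the gripper's body presses on something with over 40 N, if the wrist force passes 120 N, or if a joint passes its speed limit or range.

ROBOT

A 6-joint arm with a two-finger parallel gripper is mounted at the origin on the work surface. World frame = base frame: x ahead of the robot, y to its left, z up, the work surface at z = 0. Lengths are in m, angles in degrees, forces in N, time in s.
With the tool pointing down it reaches from about 0.25 to 0.725 m from the base axis. Payload 9.7 kg.
Tool frame: the origin (TCP) lies midway between the tips of the shut fingers; the grasp point (between the pads) lies bot.grasp_offset behind it (bot.grasp_offset is the distance from the TCP to the grasp point, in m); x points along the fingers, y is the direction in which the jaws open and shut, and the axes are right-handed (so a half turn about x gives the same grasp; the last joint's range is limited). The gripper opens to 85 mm and grips with 20 to 120 N. Pads are 22 mm wide; open, the fingers measure 114 mm over their backs; the gripper's body (76 mm by 85 mm) begins 54 mm behind the grasp point. The pads swing forward as they close: fully open they stand 13 mm farther back than shut.
Start: joints at [0, 4.979, 10.078, 95.1, 0, 90], TCP at [0.55, -0, 0.231] pointing down, gripper open.
Joint ranges: [-179.16, 179.16], [-48.56, 103.87], [-65.8, 70.77], [-126.05, 130.52], [-82.76, 87.17], [-180, 180]. Speed limits (degrees/s): [127.2, 127.2, 147.25, 180, 180, 180].

INTERFACE

Orientations are given as [roll, pitch, yaw] about the fixed x, y, z axes, in that order (R = Rz(yaw) Ry(pitch) Rx(roll)).
In Python, from workcell import status, camera, bot gives the robot as it stands.
- The arm moves only by the shell command python3 -m jog 'ROWS' [OPENING] [FORCE]. ROWS is text: rows parted by semicolons, each of 4 numbers parted by spaces: the shift along the tool's x, y, z in mm, then the turn about the tool's x in degrees. A call has exactly 8 rows; each row is the pose to reach, as a shift and turn from the pose commanded when the call began, along the tool's axes at that moment; what a row does not reach only later rows make up. A row lasts 1/8 s, in which the tool goes at most 62.5 mm and 10.7 degrees, less where a joint would pass 70% of its speed; a pose out of reach is approached as far as the arm can. A call with a gripper value outside its range is refused whole. OPENING is the opening, from 0 (shut) to 1 (fully open), set as the call begins (- or left out, the last holds). The fingers move at their own pace and stop on an object; FORCE is the grip in N (left out, the last holds). Time passes only in rows, so rows that repeat a pose let the fingers close, or fill a call up. It gives the time, the measured TCP pose, the force and the opening at its end, in the units of the state.
- status.get_obs(): the state, without advancing time (a new reading comes with each control period).
- camera(name): name is "scene" or "side" or "wrist"; returns a dict with "color" (400x640x3 uint8, red, green, blue), "vfov" (degrees; the focal length in pixels is half the picture's height over the tangent of half this angle, whatever the lens; pixels are square), "cx", "cy" (the principal point, pixels), "rvec" (rotation vector, rad) and "tvec" (3), from world to camera coordinates, as OpenCV has them. Camera axes: x right, y down, z forward; pixel columns grow to the right and rows downward; lengths in m; the calibration is good to about 2 mm. A picture is of the moment at which its call begins. There is no depth.
- bot.job_done(): hands the job in, once; it reports no verdict.
The state is a dict: "time": time; "q": joint angles; "qd": joint speeds; "joint_efforts": joint torques, N m; "ee_pos": TCP position; "tcp_rot": TCP orientation; "wrist_force": force on the tool from outside, world axes, zero at the start; "torque": the same for the moment, N m; "opening": finger opening in m.
Only numpy, scipy, OpenCV 4.12 (cv2) and the standard library are available. Lean on these libraries where they do the work, as an engineer would, in place of code of your own. Each camera call takes 0.05 s, during which the arm holds its last target. There are 200 camera calls.

## Working session

There is one attempt and no reset: what is moved stays moved. The work goes in short steps, Python scripts to look and compute and a shell command to move; the robot and the scene stay as the last step left them, time stands still between calls to the robot, and variables do not carry over. Pictures are saved under pics/ and viewed, about 8 in all and at most 12, crops included, and the job is handed in when it is done.

```bash
mkdir -p pics; ls; cat > h.py <<'E'
import numpy as np, cv2
from workcell import status, camera, bot
def cam(n,save=None):
    c=camera(n); im=cv2.cvtColor(c['color'],cv2.COLOR_RGB2BGR)
    if save: cv2.imwrite(f'pics/{save}.png',im)
    f=200/np.tan(np.radians(c['vfov'])/2); R=cv2.Rodrigues(np.array(c['rvec'],float))[0]; t=np.array(c['tvec'],float).ravel()
    return im,(f,c['cx'],c['cy'],R,t)
def ray(p,u,v):
    f,cx,cy,R,t=p; d=R.T@np.array([(u-cx)/f,(v-cy)/f,1]); return -R.T@t,d
def onz(p,u,v,z):
    o,d=ray(p,u,v); return o+d*(z-o[2])/d[2]
def px(p,X):
    f,cx,cy,R,t=p; x=R@np.asarray(X,float)+t; return np.array([f*x[0]/x[2]+cx,f*x[1]/x[2]+cy])
E
python3 - <<'E'
from h import *
import pickle
P={}
ims=[]
for n in('scene','side','wrist'):
    im,p=cam(n,n+'0');P[n]=p;ims.append(im);print(n,p[0],'C',-p[3].T@p[4])
pickle.dump(P,open('P.pkl','wb'))
print(bot.grasp_offset,status.get_obs()['time'])
E
```

```text
pics
scene 417.7585978067369 C [1.31889752 0.64681475 1.01973552]
side 448.304749607649 C [ 0.27726047 -0.90918836  0.93131401]
wrist 321.46810668547795 C [0.54970856 0.06773002 0.37279977]
0.0187 0.15
```

View pics/scene0.png

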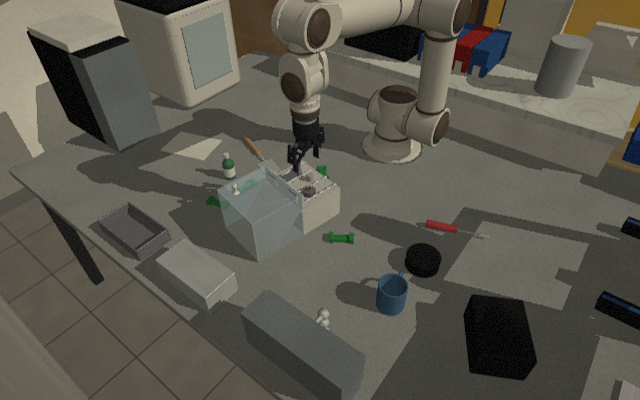

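View pics/side0.png

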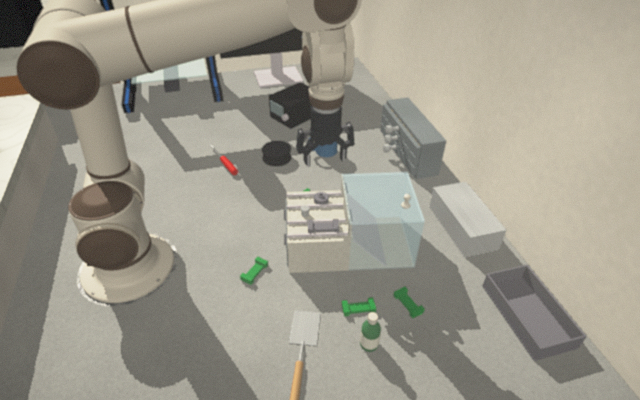

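Side view: the grey bracket is at about (323,227) in the near (right) lane, the gear at (321,198) and the tin at (306,210). Look-alikes, all green: (254,270), (358,306), (408,302) and (307,191). I choose the grey one and check it in a close crop.

```bash
python3 - <<'E'
import cv2
im=cv2.imread('pics/side0.png')[165:280,270:430]
cv2.imwrite('pics/c1.png',cv2.resize(im,None,fx=5,fy=5,interpolation=cv2.INTER_CUBIC))
im=cv2.imread('pics/scene0.png')[150:260,200:350]
cv2.imwrite('pics/c2.png',cv2.resize(im,None,fx=5,fy=5,interpolation=cv2.INTER_CUBIC))
E
```

```text
(no output)
```

View pics/c1.png

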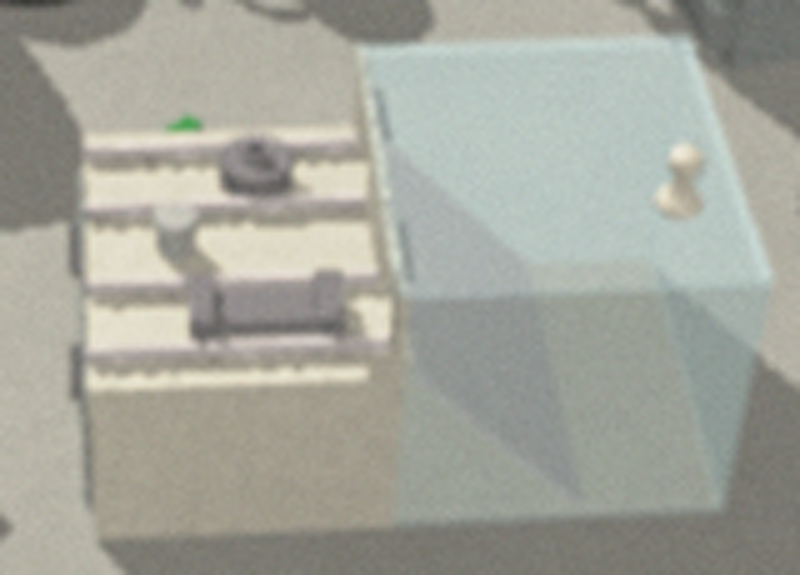

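View pics/wrist0.png

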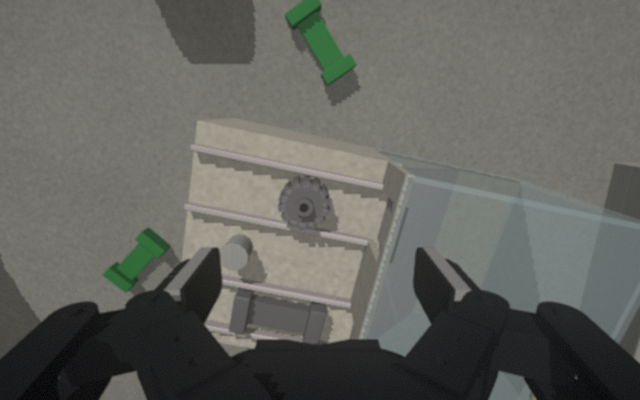

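Wrist view: grey bracket spans (231,312)-(326,325) in the right lane, gear at (304,205), tin at (236,252). Rail tops are at (192,148)-(382,186), (186,207)-(368,241) and …-(350,303). Both views agree on the choice.

```bash
python3 - <<'E'
from h import *
import pickle
P=pickle.load(open('P.pkl','rb'));w=P['wrist'];s=P['side']
def sd(x,y): return 270+x/5,165+y/5
A=[onz(w,*q,.124)[:2] for q in [(192,148),(382,186),(186,207),(368,241),(350,303)]]
for a in A: print('w rail',a.round(4))
for a,b in((0,1),(2,3)):
    d=A[b]-A[a];print('yaw',np.degrees(np.arctan2(d[1],d[0])),np.linalg.norm(d))
print('w deck corner',onz(w,197,121,.115).round(4))
for q in [(86,150),(370,143),(86,210),(375,207),(86,285),(385,280),(86,352),(390,345)]: print('s rail',onz(s,*sd(*q),.124)[:2].round(4))
for q in [(362,48),(690,40),(770,285),(405,292)]: print('s roof',onz(s,*sd(*q),.174)[:2].round(4))
print('pawn',onz(s,*sd(678,210),.174).round(4))
for q in [(190,285),(345,275),(193,335),(345,325)]: print('s br top',onz(s,*sd(*q),.133)[:2].round(4))
for q in [(231,331),(236,291),(326,303),(321,340)]: print('w br top',onz(w,*q,.133)[:2].round(4))
o=status.get_obs();print(o['ee_pos'],o['tcp_rot'],o['opening'])
E
```

```text
w rail [0.4531 0.0407]
w rail [0.6009 0.0107]
w rail [ 0.4435 -0.0066]
w rail [ 0.5917 -0.0361]
w rail [ 0.5783 -0.0947]
yaw -11.475027802646279 0.15072090050821987
yaw -11.25587075242042 0.15112454157494007
w deck corner [0.4557 0.0607 0.115 ]
s rail [0.4529 0.0317]
s rail [ 0.6077 -0.0034]
s rail [ 0.4421 -0.0174]
s rail [ 0.5938 -0.0554]
s rail [ 0.4295 -0.0747]
s rail [ 0.5811 -0.1114]
s rail [ 0.4189 -0.1224]
s rail [ 0.5686 -0.1575]
s roof [0.6081 0.0194]
s roof [ 0.7868 -0.0206]
s roof [ 0.7434 -0.213 ]
s roof [ 0.569  -0.1714]
pawn [ 0.7223 -0.1503  0.174 ]
s br top [ 0.4795 -0.0978]
s br top [ 0.5588 -0.1114]
s br top [ 0.4719 -0.1334]
s br top [ 0.5478 -0.1464]
w br top [ 0.4744 -0.1165]
w br top [ 0.4814 -0.0774]
w br top [ 0.5569 -0.0888]
w br top [ 0.5528 -0.1257]
[ 5.49831673e-01 -8.90830997e-06  2.30753431e-01] [ -89.49098467   89.94270982 -179.49070867] 0.08544755017893281
```

View pics/c2.png

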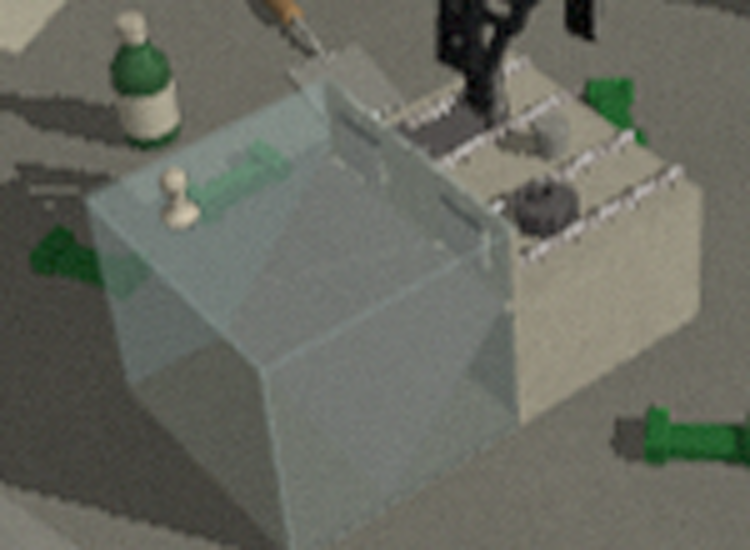

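```bash
python3 - <<'E'
from h import *
import pickle
P=pickle.load(open('P.pkl','rb'));c=P['scene'];s=P['side'];w=P['wrist']
def sc(x,y): return 200+x/5,150+y/5
def sd(x,y): return 270+x/5,165+y/5
def tri(*pq):
    A=np.zeros((3,3));b=np.zeros(3);L=[]
    for p,q in pq:
        o,d=ray(p,*q);d/=np.linalg.norm(d);M=np.eye(3)-np.outer(d,d);A+=M;b+=M@o;L.append((M,o))
    X=np.linalg.solve(A,b);return X.round(4),[round(1e3*np.linalg.norm(M@(X-o)),1) for M,o in L]
for n,a,b in [('roofRearR',(88,203),(770,285)),('roofRearL',(265,368),(690,40)),('roofFrontR',(325,85),(405,292)),('pawn',(180,220),(678,210))]:
    print(n,tri((c,sc(*a)),(s,sd(*b))))
for n,a,b,d in [('r1f',(680,172),(86,150),(192,148)),('r2f',(635,132),(86,210),(186,207))]:
    print(n,tri((c,sc(*a)),(s,sd(*b)),(w,d)),tri((s,sd(*b)),(w,d)))
print('r1b',tri((s,sd(370,143)),(w,(382,186))),'r2b',tri((s,sd(375,207)),(w,(368,241))),'r3b',tri((s,sd(385,280)),(w,(350,303))))
print('side floor',[onz(s,*sd(*q),0)[:2].round(4) for q in [(100,540),(395,525),(722,510)]])
print('scene floor',[onz(c,*sc(*q),0)[:2].round(4) for q in [(698,318),(520,420)]])
E
```

```text
roofRearR (array([ 0.7463, -0.2052,  0.1666]), [np.float64(1.9), np.float64(1.9)])
roofRearL (array([ 0.7867, -0.014 ,  0.1703]), [np.float64(3.5), np.float64(3.5)])
roofFrontR (array([ 0.5708, -0.1653,  0.1682]), [np.float64(0.6), np.float64(0.6)])
pawn (array([ 0.7242, -0.1447,  0.1691]), [np.float64(1.3), np.float64(1.3)])
r1f (array([0.4526, 0.0399, 0.1178]), [np.float64(0.5), np.float64(1.8), np.float64(1.8)]) (array([0.4527, 0.0395, 0.1184]), [np.float64(1.7), np.float64(1.7)])
r2f (array([ 0.4412, -0.0084,  0.1184]), [np.float64(2.8), np.float64(2.9), np.float64(0.2)]) (array([ 0.4422, -0.0091,  0.1174]), [np.float64(1.5), np.float64(1.5)])
r1b (array([0.6073, 0.0075, 0.1138]), [np.float64(4.3), np.float64(4.3)]) r2b (array([ 0.5963, -0.0421,  0.1112]), [np.float64(2.4), np.float64(2.4)]) r3b (array([ 0.582 , -0.1019,  0.1142]), [np.float64(2.6), np.float64(2.6)])
side floor [array([ 0.4177, -0.1409]), array([ 0.5731, -0.1721]), array([ 0.7478, -0.2083])]
scene floor [array([0.459 , 0.0629]), array([0.6085, 0.0248])]
```

Cross-views triangulate the station at about origin (0.593, -0.072), yaw -11.5°, and the bracket at station x ≈ -68, right lane. I'll go above the front of the right lane with fingers shut, jaws across the lane and the camera behind.

```bash
python3 -m jog '0 -14 12 -9.8; 0 -29 24 -19.6; 0 -43 36 -29.4; 0 -58 48 -39.2; 0 -72 60 -49; 0 -86 72 -58.8; 0 -101 84 -68.6; 0 -115 96 -78.5' 0 20; python3 -m jog '8 0 0 0;16 0 0 0;24 0 0 0;32 0 0 0;40 0 0 0;40 0 0 0;40 0 0 0;40 0 0 0'
python3 - <<'E'
from h import *
im,p=cam('wrist','w1');im,p2=cam('side','s1')
import pickle;pickle.dump({'wrist':p,'side':p2},open('P1.pkl','wb'))
print(status.get_obs()['ee_pos'],status.get_obs()['tcp_rot'],status.get_obs()['wrist_force'])
E
```

```text
time: 1.2
ee_pos: [0.4344, -0.0963, 0.2312]
tcp_rot: [171.9, 90.0, 160.8]
wrist_force: [0.5, 0.6, -0.4]
opening: 0.0002
time: 2.2
ee_pos: [0.4351, -0.096, 0.1916]
tcp_rot: [0.8, 90.0, -10.7]
wrist_force: [0.3, -0.7, 0.1]
opening: -0.0001
[ 0.43511058 -0.09605823  0.19155737] [ -4.99131047  89.97286853 -16.49850437] [-0.72239154  0.33658513  0.11615365]
```

View pics/w1.png

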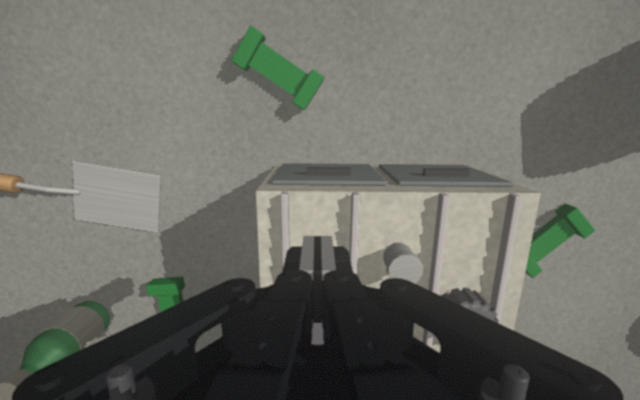

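Wrist view: the right lane's rails are at columns 284 and 354, so the lane centre (~319) lines up with the fingers (318). The rails look upright, so yaw is right. Deck front edge is at row ~190.

```bash
python3 - <<'E'
from h import *
import pickle
P=pickle.load(open('P1.pkl','rb'));w=P['wrist'];s=P['side']
for q in [(259,192),(538,194)]: print('front edge',onz(w,*q,.115).round(4))
for a,b in [((284,195),(284,260)),((354,195),(352,245)),((441,195),(431,330)),((512,195),(498,320))]:
    A,B=onz(w,*a,.124),onz(w,*b,.124);print('rail',A.round(4),np.degrees(np.arctan2(*(B-A)[1::-1])))
e=np.array([.980,-.199]);n=np.array([.199,.980])
A=onz(w,259,192,.115)[:2];B=onz(w,538,194,.115)[:2];m=(A+B)/2;print('origin',m+.16*e,'width',np.linalg.norm(A-B))
im=cv2.imread('pics/s1.png')[150:250,260:380]
cv2.imwrite('pics/c3.png',cv2.resize(im,None,fx=6,fy=6,interpolation=cv2.INTER_CUBIC))
E
```

```text
front edge [ 0.4154 -0.1321  0.115 ]
front edge [0.4559 0.0596 0.115 ]
rail [ 0.4189 -0.114   0.124 ] -13.075254894418016
rail [ 0.4283 -0.0677  0.124 ] -12.02244626835227
rail [ 0.44   -0.0103  0.124 ] -9.846501211102842
rail [0.4496 0.0366 0.124 ] -8.633479575974652
origin [ 0.59245742 -0.06807422] width 0.19589492498355024
```

View pics/c3.png

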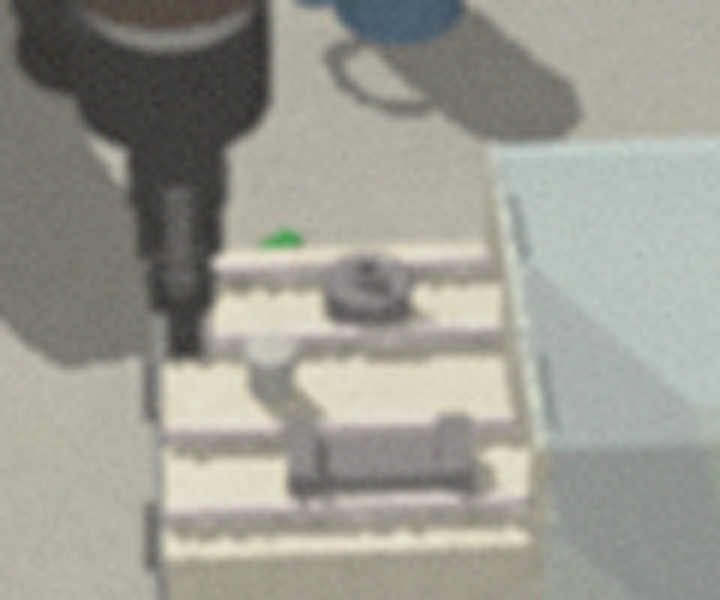

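Side crop: bracket tail is about 53 mm behind the deck's front edge (station x ≈ -107), and the fingers are over the front of the lane. Descend in front of the tail.

```bash
python3 -m jog '12 2 0 0;24 2 0 0;36 2 0 0;46 2 0 0;56 2 0 0;62 2 0 0;66 2 0 0;68 2 0 0'
python3 - <<'E'
from h import *
im,p=cam('side','s2')
o=status.get_obs();print(o['ee_pos'],o['wrist_force'])
cv2.imwrite('pics/c4.png',cv2.resize(im[150:250,260:380],None,fx=6,fy=6,interpolation=cv2.INTER_CUBIC))
E
```

```text
time: 3.3
ee_pos: [0.4354, -0.0941, 0.1232]
tcp_rot: [-14.7, 90.0, -26.2]
wrist_force: [-0.6, -0.0, -0.5]
opening: 0.0001
[ 0.43541601 -0.09405772  0.12309511] [-0.18511876  0.50058359 -0.63102659]
```

View pics/c4.png

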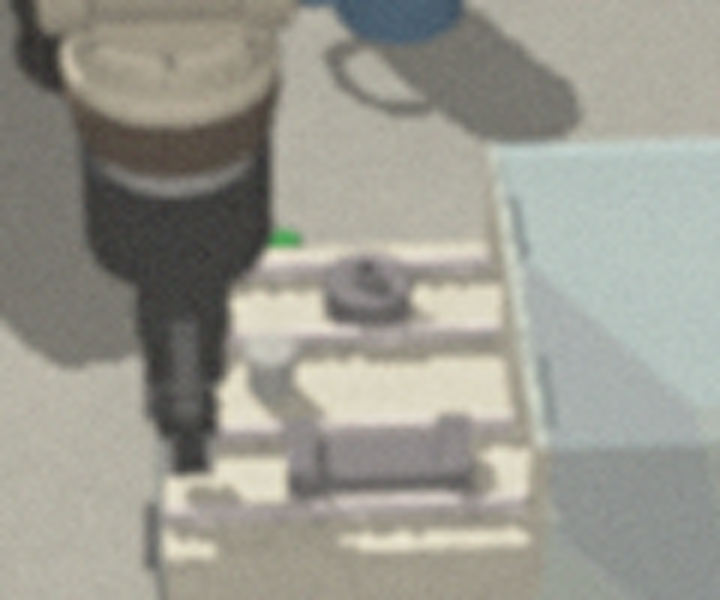

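```bash
python3 -m jog '1 0 4 0;2 0 8 0;3 0 12 0;3 0 16 0;3 0 20 0;3 0 24 0;3 0 27 0;3 0 30 0'; python3 -m jog '0 0 3 0;0 0 6 0;0 0 9 0;0 0 12 0;0 0 16 0;0 0 20 0;0 0 24 0;0 0 28 0';python3 -m jog '0 0 4 0;0 0 8 0;0 0 12 0;0 0 16 0;0 0 20 0;0 0 24 0;0 0 28 0;0 0 32 0'
python3 - <<'E'
from h import *
im,p=cam('side','s3')
cv2.imwrite('pics/c5.png',cv2.resize(im[150:250,260:380],None,fx=6,fy=6,interpolation=cv2.INTER_CUBIC))
E
```

```text
time: 4.35
ee_pos: [0.465, -0.1001, 0.1203]
tcp_rot: [12.7, 90.0, 1.2]
wrist_force: [-0.4, 0.6, -0.1]
opening: -0.0001
time: 5.35
ee_pos: [0.4925, -0.1057, 0.1203]
tcp_rot: [-126.3, 90.0, -137.8]
wrist_force: [-0.5, 0.3, 0.4]
opening: -0.0001
time: 6.35
ee_pos: [0.5239, -0.112, 0.1203]
tcp_rot: [89.0, 90.0, 77.5]
wrist_force: [-1.9, 0.9, 0.7]
opening: 0.0
```

View pics/c5.png

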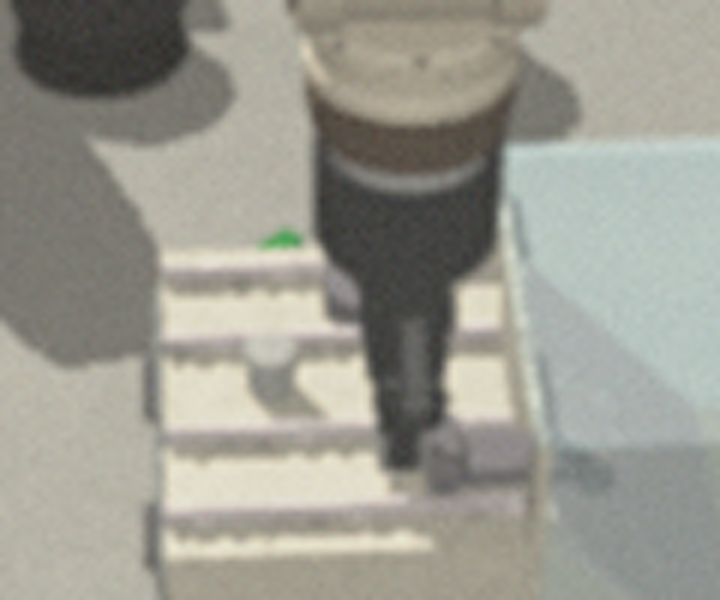

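The bracket is pushed straight; its nose is through the frame, tail at x ≈ -48. About 28 mm more.

```bash
python3 -m jog '0 0 4 0;0 0 8 0;0 0 12 0;0 0 16 0;0 0 20 0;0 0 24 0;0 0 28 0;0 0 28 0'
python3 - <<'E'
from h import *
im,p=cam('side','s4')
cv2.imwrite('pics/c6.png',cv2.resize(im[150:270,290:430],None,fx=5,fy=5,interpolation=cv2.INTER_CUBIC))
E
```

```text
time: 7.4
ee_pos: [0.5513, -0.1176, 0.1202]
tcp_rot: [4.9, 90.0, -6.6]
wrist_force: [0.0, -0.2, -0.3]
opening: 0.0001
```

View pics/c6.png

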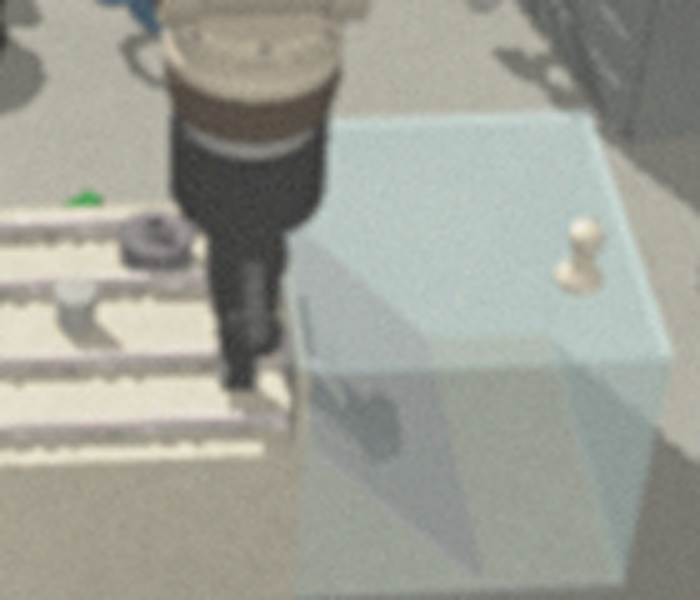

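The bracket has tipped over the edge and is sliding down the chute. Draw back and then up.

```bash
python3 -m jog '0 0 -6 0;0 0 -14 0;0 0 -24 0;0 0 -36 0;0 0 -48 0;0 0 -60 0;0 0 -70 0;0 0 -80 0'; python3 -m jog '-10 0 0 0;-25 0 -6 0;-45 0 -20 0;-65 0 -40 0;-85 0 -55 0;-100 0 -65 0;-110 0 -70 0;-110 0 -70 0'
python3 - <<'E'
from h import *
im,p=cam('side','s5');im2,p=cam('scene','sc5')
a=cv2.resize(im[165:280,270:430],(800,575),interpolation=cv2.INTER_CUBIC)[:, :]
b=cv2.resize(im2[150:260,200:350],(750,550),interpolation=cv2.INTER_CUBIC)
o=np.zeros((600,800,3),np.uint8);o[:300,:417]=cv2.resize(a,(417,300));o[300:,:409]=cv2.resize(b,(409,300))
im0=cv2.imread('pics/side0.png')[165:280,270:430];o[:300,417:]=cv2.resize(im0,(417,300))[:,:383]
cv2.imwrite('pics/c7.png',o)
E
```

```text
time: 8.45
ee_pos: [0.472, -0.1015, 0.1203]
tcp_rot: [-16.4, 90.0, -27.9]
wrist_force: [0.1, -0.4, 0.2]
opening: 0.0001
time: 9.45
ee_pos: [0.4044, -0.0877, 0.2309]
tcp_rot: [1.3, 89.9, -10.2]
wrist_force: [0.2, 0.4, -0.4]
opening: 0.0002
```

View pics/c7.png

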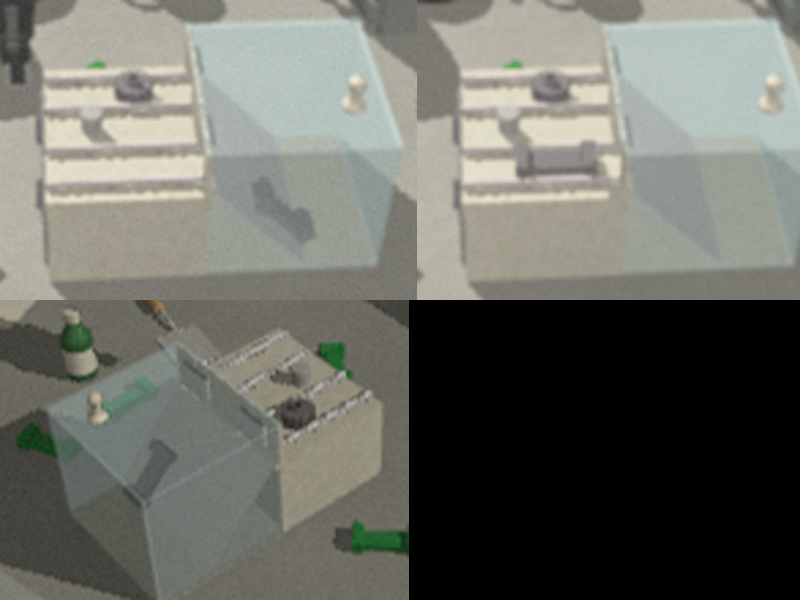

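The bracket is in the box, and the gear, tin and pawn look the same as before. I'll let a second pass and check numerically that everything has settled.

```bash
python3 -m jog '0 0 0 0;0 0 0 0;0 0 0 0;0 0 0 0;0 0 0 0;0 0 0 0;0 0 0 0;0 0 0 0' | head -1
python3 - <<'E'
from h import *
for n,old in(('side','s5'),('scene','sc5')):
    im,_=cam(n,n+'6');a=cv2.imread(f'pics/{old}.png');d=cv2.GaussianBlur(cv2.absdiff(im,a),(5,5),0).max(2);print(n,'since last',d.max(),(d>12).sum())
    b=cv2.imread(f'pics/{n}0.png');d=(cv2.GaussianBlur(cv2.absdiff(im,b),(5,5),0).max(2)>20).astype(np.uint8)
    k,_,st,ce=cv2.connectedComponentsWithStats(d);print([(s[4],c.round().tolist()) for s,c in zip(st[1:],ce[1:]) if s[4]>8])
E
```

```text
time: 10.55
side since last 21 43
[(np.int32(11929), [60.0, 66.0]), (np.int32(9), [209.0, 0.0]), (np.int32(58), [216.0, 3.0]), (np.int32(13128), [295.0, 69.0]), (np.int32(93), [223.0, 10.0]), (np.int32(12), [217.0, 53.0]), (np.int32(10), [278.0, 76.0]), (np.int32(1139), [141.0, 181.0]), (np.int32(433), [275.0, 178.0]), (np.int32(581), [95.0, 190.0]), (np.int32(60), [103.0, 216.0]), (np.int32(367), [323.0, 228.0]), (np.int32(19), [335.0, 220.0]), (np.int32(457), [78.0, 242.0]), (np.int32(493), [124.0, 242.0]), (np.int32(45), [158.0, 237.0]), (np.int32(199), [379.0, 246.0]), (np.int32(16), [345.0, 239.0]), (np.int32(757), [189.0, 270.0]), (np.int32(14), [92.0, 266.0]), (np.int32(1858), [224.0, 367.0]), (np.int32(3732), [449.0, 361.0]), (np.int32(44), [370.0, 317.0]), (np.int32(426), [123.0, 357.0]), (np.int32(20), [361.0, 336.0]), (np.int32(1367), [374.0, 376.0]), (np.int32(504), [181.0, 391.0])]
scene since last 18 8
[(np.int32(15324), [328.0, 68.0]), (np.int32(35), [398.0, 89.0]), (np.int32(43), [448.0, 93.0]), (np.int32(14), [411.0, 92.0]), (np.int32(902), [428.0, 128.0]), (np.int32(48), [407.0, 118.0]), (np.int32(1157), [146.0, 128.0]), (np.int32(9), [403.0, 112.0]), (np.int32(31), [370.0, 118.0]), (np.int32(12), [400.0, 118.0]), (np.int32(28), [398.0, 133.0]), (np.int32(204), [357.0, 159.0]), (np.int32(2827), [139.0, 177.0]), (np.int32(18), [395.0, 161.0]), (np.int32(36), [238.0, 171.0]), (np.int32(138), [256.0, 212.0])]
```

```bash
python3 - <<'E'
import cv2,numpy as np
r=lambda n,y,x,h,w:cv2.resize(cv2.imread(f'pics/{n}.png')[y:y+h,x:x+w],(400,300),interpolation=cv2.INTER_CUBIC)
cv2.imwrite('pics/c8.png',np.vstack([np.hstack([r('side0',195,320,60,80),r('side6',195,320,60,80)]),np.hstack([r('scene0',160,235,60,80),r('scene6',160,235,60,80)])]))
d=cv2.GaussianBlur(cv2.absdiff(cv2.imread('pics/side6.png'),cv2.imread('pics/s5.png')),(5,5),0).max(2)
print(np.argwhere(d>12)[::5].tolist())
E
```

```text
[[0, 222], [5, 112], [6, 213], [7, 213], [41, 281], [52, 266], [54, 266], [129, 272], [200, 72]]
```

View pics/c8.png

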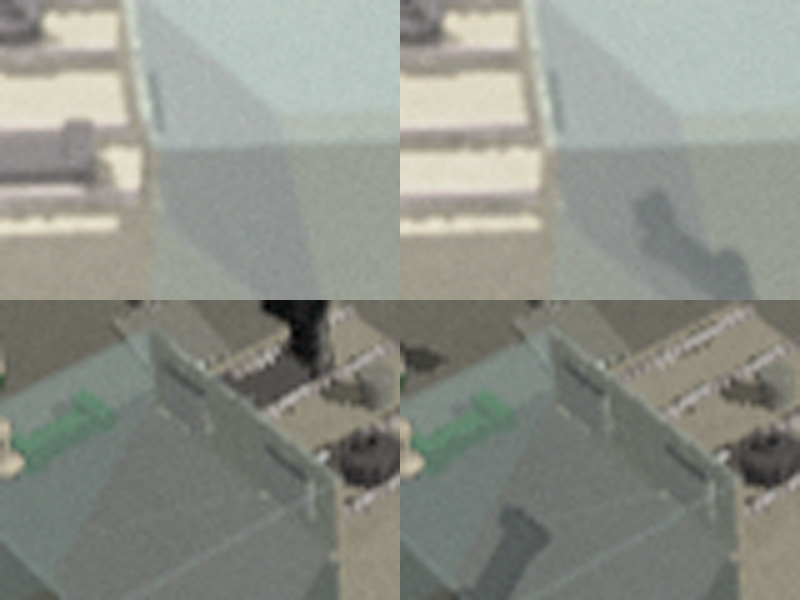

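The flaps look the same as at the start, so both are shut. The bracket lies still in the box, and only the arm region changed in the last second.

```bash
python3 -c "
from workcell import bot;print(bot.job_done())"
```

```text
the job is handed in; nothing more can be done
None
```

The grey bracket is in the clear box and the right flap has swung shut. I pushed it along the right lane with the shut fingertips, without pinching or lifting it, then drew back and up. I handed the job in after about 10.6 s of robot time.

**Final checks:**
- Before-and-after views show the bracket lying still in the box.
- The right flap looks as it did at the start.
- The gear, tin and pawn have not moved.
- In the last second before handing in, only the arm region changed in the side view. The highest wrist force I read between moves was about 2 N.

**What disagreed:**
- The cameras disagreed by up to about 19 mm on points whose height I had assumed. Cross-triangulation put the station 4 to 13 mm lower than its stated height. I averaged the views and kept the fingertips at a height that tolerated this.
- The before-and-after difference in the side view also flagged small spots near the glue bottle. I took these as moving arm shadows and did not check them further.

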